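Roll a bearing sleeve up the loading ramp to its stop

TASK

With the fingertips only, slowly push the oiled steel sleeve up the little ramp, over the crest and fully home against the rubber stop at the top, never letting it run back down. Then, once it rests there, push the keeper bar's upright peg to swing the bar fully closed across the ramp behind the sleeve. Do not grip or lift the sleeve, go gently, leave the other things on the bench alone and finish clear of everything.

Things in the scene. Friction and masses are not known exactly. Their poses are not given: they have to be found in the camera images.
- sleeve: Loose oiled, slippery steel bearing sleeve, a plain cylinder 56 mm in diameter, 90 mm long, 0.4 to 0.85 kg, bore closed; origin at its centre, own y along its axis (x and z turn as it rolls). It starts lying across the ramp on the landing at the low end. Let go on the slope it rolls back. Faster than 0.25 m/s anywhere counts as running away: push at under 0.1 m/s.
- ramp: Fixed steel loading ramp, 320 mm long; origin in its underside, mid-width, 158 mm from the low end; +x points up the ramp, y across, z up. Running surface: flat landing 12 mm above the bench from x=-150 to -60 mm (16 mm lip at its low end), then the slope to the crest at x=+80, then the seat. Side rails 8 mm thick, 100 mm clear between them, level tops 40 mm above the bench, all along.
- slope (a point): Middle of the foot of the slope (ramp x=-60, y=0, z=12 mm). x runs up the slope, which rises 8 degrees to the crest at ramp x=+80, 31.7 mm above the bench; y across, z square to the slope. The sleeve's centre is 28 mm along this z on the slope, 33 to 36 mm on the landing; over 48 mm counts as lifted.
- seat (a point): Where the sleeve's centre lies when fully home: ramp x=+106, y=0, z=57.7 mm; axes as the ramp's. Past the crest the surface falls 5 degrees to the stop, a damped, sprung rubber buffer (face at ramp x=+134 mm, 81 mm high, gives up to 8 mm at 10 N, then rigid; plate 85 mm high behind it), so a sleeve over the crest rolls against it and stays. Over 40 N on the sleeve is too hard.
- keeper (a joint): Keeper bar angle, rad: 0 = fully open (outside the -y rail, pointing down the ramp, 20 degrees outward), 1.92 = closed at its end stop, square across the ramp behind the sleeve. Vertical pivot at ramp x=+60, y=-70 mm; at angle q the bar heads 200 degrees minus q, counter-clockwise from ramp +x. About 1.2 N at the peg moves it; it stays where left.
- keeper_peg (a point): Top centre of the upright peg on the keeper bar, 100 mm from the pivot: 14 mm in diameter, from 58 to 103 mm above the bench; x axis along the bar, away from the pivot. The bar is 10 mm thick, 135 mm long from the pivot, 46 to 58 mm above the bench.
- spray_can: Bystander: upright aerosol can, 64 mm in diameter, 190 mm tall; origin under its centre.
- socket: Bystander: small upright wrench socket, 32 mm in diameter, 60 mm tall; origin under its centre.
- wrench: Bystander: flat wrench lying on the bench, about 200 mm long; origin near its middle.
- weights_cup: Bystander: open plastic cup, 80 mm across, 60 mm tall; origin under its centre.
Things that resemble listed ones, but are neither listed nor needed, are in the scene too. What is shaped like the sleeve but brown or yellow is not meant.

How it is judged:
On the way, in this order (a step that is already met when the one before it is completed fails the run):
1. the sleeve rests home against the stop, the keeper still open (x of sleeve in the frame of ramp above 0.102 m and z of sleeve in the frame of ramp below 0.063 m and linear speed of sleeve below 0.02 m/s and value of joint keeper below 1 rad), for 0.3 s.
2. the keeper is swung closed behind it (value of joint keeper above 1.8 rad), for 0.2 s.
At the end, for the whole second after the job is handed in: The sleeve lies still across the ramp, its centre within 4 mm of fully home against the stop and not raised, square to the ramp within 0.08 rad, and the keeper stands at 1.80 rad or more (1.92 is fully closed) (x of sleeve in the frame of ramp above 0.102 m and z of sleeve in the frame of ramp below 0.063 m and angle between the y axis of sleeve and the y axis of ramp, either way round below 0.08 rad and linear speed of sleeve below 0.02 m/s and value of joint keeper above 1.8 rad); the robot touches nothing.
It fails at once if the sleeve runs away, back down the ramp or flung up it (faster than 0.25 m/s) (linear speed of sleeve above 0.25 m/s).
It fails at once if the sleeve is lifted off the ramp (z of sleeve in the frame of slope above 0.048 m).
It fails at once if the sleeve is gripped or shoved hard (more than 40 N) (contact force between the fingers and sleeve above 40 N).
It fails at once if a bystander is disturbed (moved more than 20 mm) (distance of any of spray_can, socket, wrench, weights_cup from where it was at the start of the episode above 0.02 m).
It also fails if it takes over 58 s, if anything falls off the work surface, if the arm or the gripper's body presses on something with over 40 N, if the wrist force passes 120 N, or if a joint passes its speed limit or range.

ROBOT

A 6-joint arm with a two-finger parallel gripper is mounted at the origin on the work surface. World frame = base frame: x ahead of the robot, y to its left, z up, the work surface at z = 0. Lengths are in m, angles in rad, forces in N, time in s.
With the tool pointing down it reaches from about 0.35 to 0.875 m from the base axis. Payload 4.2 kg.
Tool frame: the origin (TCP) lies between the finger pads; the fingertips stand r.tcp_to_tips ahead of it and the grasp point (between the pads) is the TCP (r.tcp_to_tips is the distance from the TCP to the fingertips, in m); z points along the fingers, x is the direction in which the jaws open and shut, and the axes are right-handed (so a half turn about z gives the same grasp; the last joint's range is limited). The gripper opens to 85 mm and grips with 20 to 120 N. Pads are 22 mm wide; open, the fingers measure 114 mm over their backs; the gripper's body (76 mm by 85 mm) begins 54 mm behind the grasp point. The pads swing forward as they close: fully open they stand 13 mm farther back than shut.
Start: joints at [0.259, 0.385, 0.008, 0, -1.194, -0.259], TCP at [0.625, 0, 0.25] pointing down, gripper open.
Joint ranges: [-3.14, 3.14], [-1.21, 2.06], [-1.07, 1.41], [-3.16, 2.05], [-2.99, -0.16], [-3.1, 3.1]. Speed limits (rad/s): [2.79, 2.79, 3.14, 3.14, 3.14, 3.14].

INTERFACE

Orientations are given as [roll, pitch, yaw] about the fixed x, y, z axes, in that order (R = Rz(yaw) Ry(pitch) Rx(roll)).
In Python, from station import r gives the robot as it stands.
- The arm moves only by the shell command python3 -m inch 'ROWS' [FORCE]. ROWS is JSON, a list of rows, each a list of 5 numbers: the shift along the tool's x, y, z in mm, then the turn about the tool's z in degrees, then the finger opening in mm, from 0 to 85.4. A call has 1 to 8 rows; each row is the pose to reach, as a shift and turn from the pose measured when the call began, along the tool's axes at that moment; what a row does not reach only later rows make up. A row lasts 1/8 s, in which the tool goes at most 62.5 mm and 10.7 degrees, less where a joint would pass 70% of its speed; a pose out of reach is approached as far as the arm can. A call with a gripper value outside its range is refused whole. The fingers move at their own pace and stop on an object; FORCE is the grip in N (left out, the last holds). Time passes only in rows, so rows that repeat a pose let the fingers close. It gives the time, the measured TCP pose, the force and the opening at its end, in the units of the state.
- r.get_obs(): the state, without advancing time (a new reading comes with each control period).
- r.grab_frame(name): name is "scene" or "side" or "wrist"; returns a dict with "frame" (384x512x3 uint8, red, green, blue), "vfov" (degrees; the focal length in pixels is half the picture's height over the tangent of half this angle, whatever the lens; pixels are square), "cx", "cy" (the principal point, pixels), "world_from_camera" (4x4, takes a point from camera to world coordinates). Camera axes: x right, y down, z forward; pixel columns grow to the right and rows downward; lengths in m; the calibration is good to about 2 mm. A picture is of the moment at which its call begins. There is no depth.
- r.job_done(): hands the job in, once; it reports no verdict.
Trained networks look in a picture, given as the dict that the camera call returned (one of the last four; its "shot" number tells which), for a name from the list of things; names that differ only in an ending like _2 or _b are one class to them, and where a whole thing is asked for, a point or a joint stands for the part that bears it (a point fixed in the world has none). Each returns a list of dicts, best first, with "p" (0 to 1); they miss things now and then, are a little off and sometimes report something else, mostly with a low value. They report only what shows in the picture. A call takes as long as a camera call. They do not tell look-alikes from the thing itself.
- r.search_frame(thing, picture): "point" ([row, column] in pixels, amid what is visible of it).
- r.pinpoint(thing, picture): "point" ([row, column] in pixels: a listed point, or the origin of a listed thing).
The state is a dict: "t": time; "q": joint angles; "joint_vel": joint speeds; "joint_torque": joint torques, N m; "tcp_pos": TCP position; "tool_rot": TCP orientation; "contact_force": force on the tool from outside, world axes, zero at the start; "moment": the same for the moment, N m; "finger_gap": finger opening in m.
Only numpy, scipy, OpenCV 4.12 (cv2) and the standard library are available. Lean on these libraries where they do the work, as an engineer would, in place of code of your own. Each camera call takes 0.05 s, during which the arm holds its last target. There are 200 camera calls.

## Working session

There is one attempt and no reset: what is moved stays moved. The work goes in short steps, Python scripts to look and compute and a shell command to move; the robot and the scene stay as the last step left them, time stands still between calls to the robot, and variables do not carry over. Pictures are saved under pics/ and viewed, about 8 in all and at most 12, crops included, and the job is handed in when it is done.

```bash
mkdir -p pics; ls
cat > h.py <<'E'
import numpy as np, cv2
from station import r
def ray(pic,pt):
    h=pic["frame"].shape[0]; f=h/2/np.tan(np.radians(pic["vfov"])/2)
    M=np.array(pic["world_from_camera"]); d=M[:3,:3]@np.array([(pt[1]-pic["cx"])/f,(pt[0]-pic["cy"])/f,1.])
    return M[:3,3],d/np.linalg.norm(d)
def atz(pic,pt,z):
    o,d=ray(pic,pt); return o+d*(z-o[2])/d[2]
def proj(pic,P):
    h=pic["frame"].shape[0]; f=h/2/np.tan(np.radians(pic["vfov"])/2)
    M=np.linalg.inv(np.array(pic["world_from_camera"])); c=M[:3,:3]@np.array(P)+M[:3,3]
    return np.array([pic["cy"]+f*c[1]/c[2],pic["cx"]+f*c[0]/c[2]])
def save(pic,name,box=None,s=1):
    im=pic["frame"][:,:,::-1]
    if box: im=im[box[0]:box[1],box[2]:box[3]]
    cv2.imwrite("pics/"+name,cv2.resize(im,None,fx=s,fy=s,interpolation=cv2.INTER_CUBIC))
E
python3 - <<'E'
from h import *
np.set_printoptions(precision=3,suppress=True)
o=r.get_obs(); print(o, r.tcp_to_tips)
Z={"sleeve":.045,"ramp":0,"slope":.012,"seat":.0577,"keeper_peg":.103,"spray_can":0,"socket":0,"wrench":0,"weights_cup":0}
ims=[]
for n in("scene","side","wrist"):
    p=r.grab_frame(n); ims.append(p["frame"]); print(n,p["vfov"],np.array(p["world_from_camera"])[:3,3])
    for t in Z:
        for d in r.pinpoint(t,p)[:3]:
            print(t,round(d["p"],2),np.round(d["point"]),atz(p,d["point"],Z[t]))
    save(p,n+"0.png",s=1.5)
E
```

```text
pics
{'t': 0.0, 'q': array([ 0.259,  0.386,  0.007, -0.   , -1.194, -0.259]), 'joint_vel': array([ 0.002,  0.002,  0.   ,  0.   ,  0.002, -0.001]), 'joint_torque': array([ -0.001, -39.229,  18.84 ,   4.186,  -0.005,   0.   ]), 'tcp_pos': array([0.624, 0.   , 0.249]), 'tool_rot': array([-3.141, -0.002,  3.141]), 'contact_force': array([-0.143, -0.376, -0.071]), 'moment': array([-0.004,  0.004, -0.009]), 'finger_gap': 0.08587902809193909} 0.019
scene 42.10901094342225 [1.407 0.014 1.231]
sleeve 0.94 [251. 203.] [ 0.705 -0.154  0.045]
sleeve 0.69 [162. 232.] [ 0.376 -0.103  0.045]
sleeve 0.68 [212. 260.] [ 0.561 -0.005  0.045]
ramp 0.91 [217. 285.] [0.543 0.069 0.   ]
seat 0.83 [197. 327.] [0.506 0.191 0.058]
seat 0.37 [233. 137.] [ 0.664 -0.343  0.058]
keeper_peg 0.6 [218. 290.] [0.619 0.079 0.103]
keeper_peg 0.4 [235. 405.] [0.655 0.39  0.103]
spray_can 0.64 [233. 404.] [0.581 0.42  0.   ]
socket 0.58 [189. 371.] [0.42  0.338 0.   ]
wrench 0.81 [234. 135.] [ 0.634 -0.367  0.   ]
weights_cup 0.61 [160. 131.] [ 0.348 -0.437  0.   ]
weights_cup 0.53 [197. 326.] [0.46  0.197 0.   ]
weight
[... 174 characters left out ...]
016  0.045]
sleeve 0.81 [201. 247.] [ 0.558 -0.007  0.045]
ramp 0.96 [226. 231.] [0.552 0.076 0.   ]
seat 0.91 [244. 218.] [0.498 0.19  0.058]
keeper_peg 0.59 [188. 217.] [0.627 0.054 0.103]
spray_can 0.96 [295. 133.] [0.585 0.429 0.   ]
socket 0.68 [302. 207.] [0.422 0.321 0.   ]
wrench 0.57 [156. 294.] [ 0.611 -0.348  0.   ]
weights_cup 0.64 [171. 366.] [ 0.36  -0.447  0.   ]
wrist 60.19439102840676 [ 0.625 -0.068  0.373]
sleeve 0.81 [148. 122.] [ 0.753 -0.025  0.045]
sleeve 0.81 [ 13. 172.] [ 0.697 -0.145  0.045]
sleeve 0.68 [157. 312.] [ 0.566 -0.016  0.045]
ramp 0.59 [230. 322.] [0.541 0.08  0.   ]
seat 0.78 [338. 354.] [0.51  0.187 0.058]
keeper_peg 0.71 [255. 254.] [0.624 0.063 0.103]
```

View pics/scene0.png

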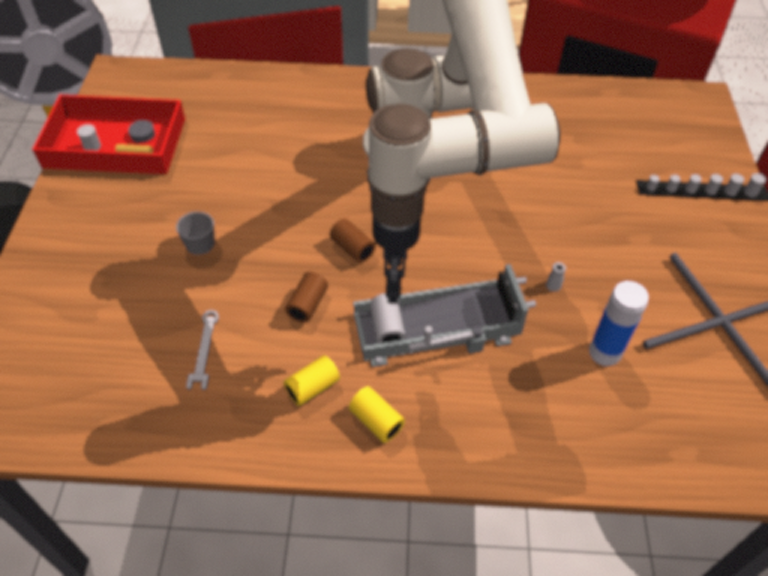

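View pics/wrist0.png

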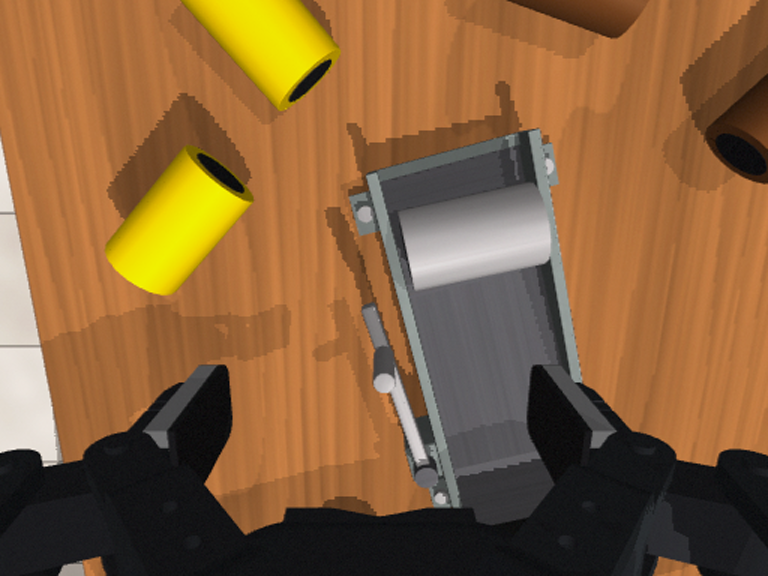

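The wrist view shows the grey steel sleeve on the ramp's landing at zoomed pixel (475,235), i.e. raw [157,312]. The yellow (scene raw [251,203]) and brown (raw [162,232]) cylinders are decoys lying on the bench. The peg top is at zoomed (384,383). The low-end outer rail corners are at (540,130) and (367,175). In the scene view the ramp rises to the right, with the stop at zoomed (512,300).

```bash
cat > fit.py <<'E'
from h import *
from scipy.optimize import least_squares
np.set_printoptions(precision=4,suppress=True)
ims={n:r.grab_frame(n) for n in("scene","side","wrist")}
F=[]
w=ims["wrist"]
F+= [("wrist",(130/1.5,540/1.5),(-.158,.058,.04),1),("wrist",(175/1.5,367/1.5),(-.158,-.058,.04),1),("wrist",(383/1.5,384/1.5),(-.034,-.1042,.103),1)]
for n in ims:
    for t,P in(("seat",(.106,0,.0577)),("slope",(-.06,0,.012)),("ramp",(0,0,0)),("keeper_peg",(-.034,-.1042,.103))):
        for d in r.pinpoint(t,ims[n])[:1]:
            if d["p"]>.5: F.append((n,d["point"],P,.5))
def W(v,P):
    c,s=np.cos(v[2]),np.sin(v[2]); return np.array([v[0]+c*P[0]-s*P[1],v[1]+s*P[0]+c*P[1],P[2]])
res=lambda v:np.concatenate([k*(proj(ims[n],W(v,P))-np.array(p)) for n,p,P,k in F])
s=least_squares(res,[.532,.087,1.83],loss="soft_l1",f_scale=2)
print(s.x,np.degrees(s.x[2]))
for (n,p,P,k),e in zip(F,res(s.x).reshape(-1,2)): print(n,P,e/k)
np.save("ramp.npy",s.x)
c,sn=np.cos(s.x[2]),np.sin(s.x[2])
for n in ims:
    for d in r.pinpoint("sleeve",ims[n])[:3]:
        q=atz(ims[n],d["point"],.040)-np.array([*s.x[:2],0]); print(n,"sleeve in ramp",c*q[0]+sn*q[1],-sn*q[0]+c*q[1])
im=ims["wrist"]["frame"].copy()
for P in [(-.158,.058,.04),(-.158,-.058,.04),(.08,.05,.0317),(.08,-.05,.0317),(-.06,.05,.012),(-.06,-.05,.012),(-.034,-.1042,.103),(.06,-.07,.058),(.06,.058,.04),(.06,-.058,.04)]:
    a=proj(ims["wrist"],W(s.x,P)); cv2.circle(im,(int(round(a[1])),int(round(a[0]))),3,(0,255,0),1)
ims["wrist"]["frame"]=im; save(ims["wrist"],"fit.png",s=1.5)
E
python3 fit.py
```

```text
[0.535  0.0825 1.8285] 104.76564124234717
wrist (-0.158, 0.058, 0.04) [-2.623  2.636]
wrist (-0.158, -0.058, 0.04) [-1.016  0.998]
wrist (-0.034, -0.1042, 0.103) [ 12.8168 -25.4484]
scene (0.106, 0, 0.0577) [ 3.7487 -1.8059]
scene (0, 0, 0) [-0.3328  1.3003]
scene (-0.034, -0.1042, 0.103) [9.2781 1.5794]
side (0.106, 0, 0.0577) [-0.3807  2.6122]
side (0, 0, 0) [1.7174 3.8042]
side (-0.034, -0.1042, 0.103) [ 34.0239 -86.6246]
wrist (0.106, 0, 0.0577) [-4.1906  2.3925]
wrist (0, 0, 0) [1.4179 2.5854]
wrist (-0.034, -0.1042, 0.103) [ 16.2502 -23.6484]
scene sleeve in ramp -0.16096537054968035 -0.20551586626371332
scene sleeve in ramp -0.13116554515113357 0.20244569567714588
scene sleeve in ramp -0.2674526851684221 -0.10991645548323668
side sleeve in ramp -0.2515303361749564 -0.10329768414171667
side sleeve in ramp -0.16236560477920256 -0.19167370878400758
side sleeve in ramp -0.10636560621112714 0.22444140952873745
wrist sleeve in ramp -0.26090280917124054 -0.09734754414026736
wrist sleeve in ramp -0.10119729013119626 -0.0010552445279108438
wrist sleeve in ramp -0.1576553905222388 -0.18810286748602836
```

View pics/fit.png

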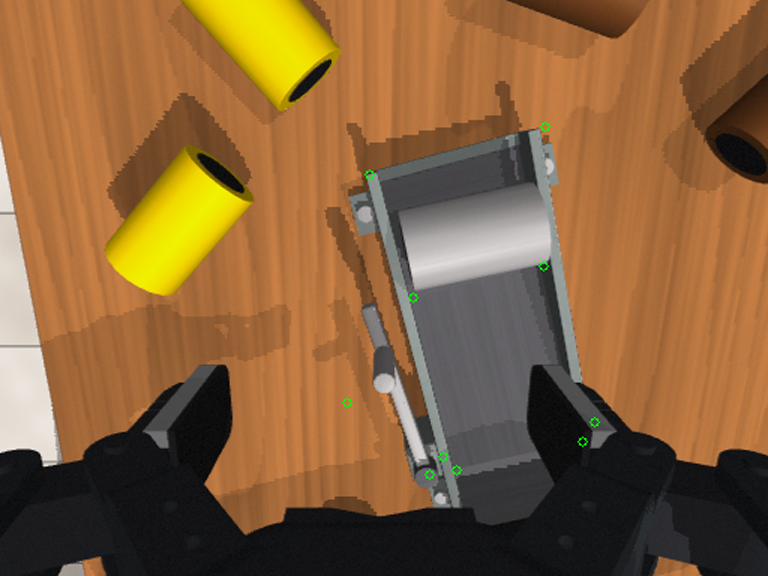

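Ramp fit is good (origin (0.535, 0.0825), heading 104.8°). The keeper starts at about 0.24 rad, with the peg at ramp (-42,-81). Next I go above the space behind the sleeve, jaws across the ramp and half open, to get two contact points.

```bash
python3 -m inch '[[17,-21,0,-7,40],[34,-42,20,-14.8,40],[51,-62.5,60,-14.8,40],[51,-62.5,100,-14.8,40],[51,-62.5,120,-14.8,40],[51,-62.5,120,-14.8,40],[51,-62.5,120,-14.8,40]]'
cat > st.py <<'E'
from h import *
np.set_printoptions(precision=4,suppress=True)
v=np.load("ramp.npy");o=r.get_obs();c,s=np.cos(v[2]),np.sin(v[2]);d=o["tcp_pos"][:2]-v[:2]
def pos(name="wrist",z=.04):
    p=r.grab_frame(name)
    for e in r.pinpoint("sleeve",p)[:3]:
        q=atz(p,e["point"],z)[:2]-v[:2]; print(name,"sleeve",round(e["p"],2),np.round(e["point"]),c*q[0]+s*q[1],-s*q[0]+c*q[1])
    return p
print("t",o["t"],"tcp ramp mm",1e3*(c*d[0]+s*d[1]),1e3*(-s*d[0]+c*d[1]),1e3*o["tcp_pos"][2],"yaw-ramp",np.degrees(o["tool_rot"][2]-v[2])-90,o["tool_rot"],"F",o["contact_force"],"gap",o["finger_gap"],"tips",r.tcp_to_tips)
E
python3 - <<'E'
from st import *
p=pos(); save(p,"a.png",s=1.5)
pos("scene");pos("side")
E
```

```text
t: 3.28
tcp_pos: [0.5749, -0.0624, 0.1314]
tool_rot: [-3.141, 0.002, -2.883]
contact_force: [-0.3, -0.4, -0.5]
finger_gap: 0.0398
t 3.275 tcp ramp mm -150.2388176246507 -1.6397007407874808 131.40651680044863 yaw-ramp -359.93934403510207 [-3.141   0.0019 -2.8828] F [-0.2919 -0.3533 -0.5238] gap 0.0397612439891053 tips 0.019
wrist sleeve 0.97 [28. 97.] -0.26089180310195664 -0.0933267848131408
wrist sleeve 0.67 [ 57. 401.] -0.2447858507156076 0.08841840205561606
wrist sleeve 0.61 [274. 252.] -0.09935028474767192 -0.00135842881632222
scene sleeve 0.91 [197. 203.] -0.24610362830154542 0.08594285131499088
scene sleeve 0.66 [213. 259.] -0.09319164094101376 -0.00391617618039081
scene sleeve 0.65 [279. 249.] -0.16473410923422996 -0.21083229978137832
side sleeve 0.95 [182. 290.] -0.24115283717284744 0.09001791804311071
side sleeve 0.86 [220. 317.] -0.10971136462928188 0.22558358541419965
side sleeve 0.83 [197. 247.] -0.1126798272566304 -0.009020774733944019
```

View pics/a.png

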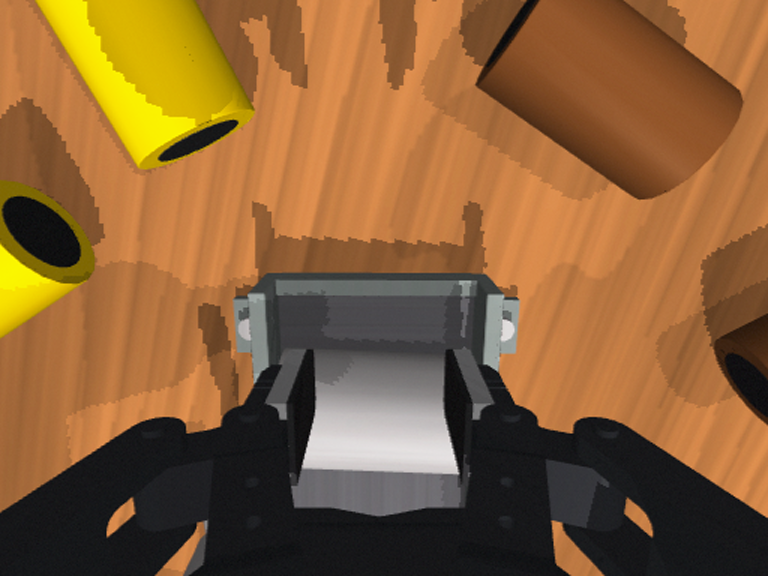

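The wrist view shows the jaws centred between the rails behind the sleeve. The sleeve's rear edge is at zoomed row ~350 and the lip at row ~285. Now I descend.

```bash
python3 -m inch '[[1.5,-2,30,0,40],[1.5,-2,55,0,40],[1.5,-2,74,0,40],[1.5,-2,84,0,40],[1.5,-2,84,0,40]]'
python3 - <<'E'
from st import *
p=r.grab_frame("side"); save(p,"b.png",(140,260,170,330),5)
E
```

```text
t: 4.2
tcp_pos: [0.5733, -0.0647, 0.0467]
tool_rot: [-3.141, 0.0, -2.883]
contact_force: [-0.3, 0.4, 0.4]
finger_gap: 0.0402
t 4.2 tcp ramp mm -152.07221319545602 0.4328039552466828 46.72654979329294 yaw-ramp -359.9548367177961 [-3.1415  0.0005 -2.8831] F [-0.3003  0.3571  0.3741] gap 0.040166197574122965 tips 0.019
```

View pics/b.png

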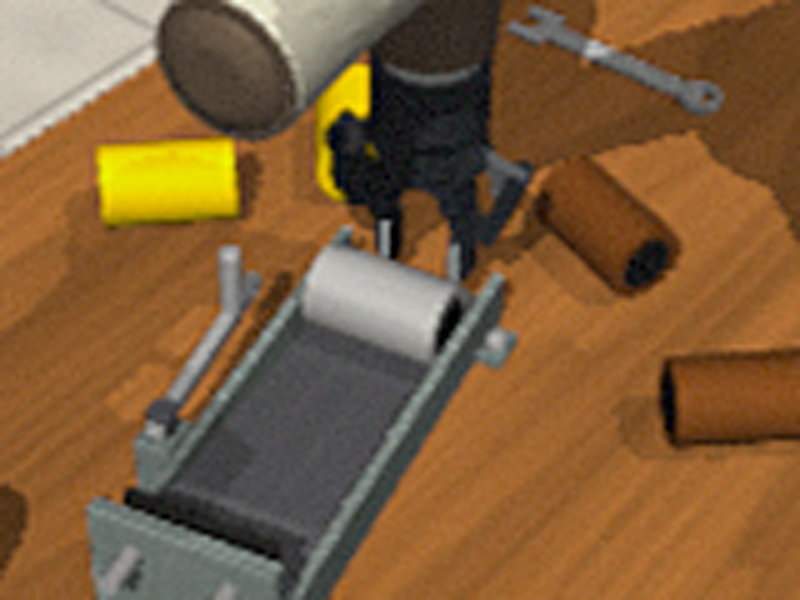

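Side crop: the fingertips stand behind the grey sleeve at crop (385,230) and (455,255), clear of both rails. Starting a slow push.

```bash
python3 -m inch '[[0,4,0,0,40],[0,7,0,0,40],[0,10,0,0,40],[0,13,0,0,40],[0,16,0,0,40],[0,19,0,0,40],[0,23,0,0,40],[0,27,0,0,40]]'
python3 - <<'E'
from st import *
pos()
E
```

```text
t: 5.25
tcp_pos: [0.5668, -0.0383, 0.0474]
tool_rot: [-3.141, 0.002, -2.883]
contact_force: [0.5, -0.3, -0.1]
finger_gap: 0.0396
t 5.25 tcp ramp mm -124.8898718519674 -0.005403568418996946 47.38733750236554 yaw-ramp -359.94574445658435 [-3.1412  0.0019 -2.8829] F [ 0.4969 -0.3367 -0.1181] gap 0.03959496096546581 tips 0.019
wrist sleeve 0.82 [338. 244.] -0.08744956131122089 -0.0033114480786508513
```

```bash
python3 -m inch '[[0,5,0,0,40],[0,10,0,0,40],[0,15,0,0,40],[0,20,0,0,40],[0,25,0,0,40],[0,30,-1,0,40],[0,35,-1.5,0,40],[0,40,-2.2,0,40]]'
python3 - <<'E'
from st import *
pos()
E
```

```text
t: 6.35
tcp_pos: [0.5566, 0.0007, 0.0498]
tool_rot: [-3.141, 0.002, -2.882]
contact_force: [0.9, -1.6, 1.8]
finger_gap: 0.0396
t 6.35 tcp ramp mm -84.5186421115556 -0.03913308900573356 49.7576164209757 yaw-ramp -359.9192167627518 [-3.1412  0.0021 -2.8825] F [ 0.8644 -1.5901  1.8168] gap 0.03964649216297079 tips 0.019
wrist sleeve 0.75 [337. 241.] -0.0461046127545657 -0.004648763144170528
```

```bash
python3 -m inch '[[0,5,-0.7,0,40],[0,10,-1.4,0,40],[0,15,-2.1,0,40],[0,20,-2.8,0,40],[0,25,-3.5,0,40],[0,30,-4.2,0,40],[0,35,-4.9,0,40],[0,40,-5.6,0,40]]'; python3 -m inch '[[0,5,-0.7,0,40],[0,10,-1.4,0,40],[0,15,-2.1,0,40],[0,20,-2.8,0,40],[0,25,-3.5,0,40],[0,30,-4.2,0,40],[0,35,-4.9,0,40],[0,40,-5.6,0,40]]'
python3 - <<'E'
from st import *
pos(z=.057); pos("scene",z=.057)
E
```

```text
t: 7.45
tcp_pos: [0.546, 0.0401, 0.0553]
tool_rot: [-3.142, 0.002, -2.882]
contact_force: [0.8, -1.2, 0.9]
finger_gap: 0.0401
t: 8.45
tcp_pos: [0.5356, 0.079, 0.0609]
tool_rot: [-3.142, 0.002, -2.882]
contact_force: [-0.3, -1.5, 0.9]
finger_gap: 0.0399
t 8.45 tcp ramp mm -3.4504429617111954 0.3395200865674902 60.86176506729593 yaw-ramp -359.88540048345953 [-3.1415  0.0016 -2.8819] F [-0.2587 -1.4727  0.8665] gap 0.03988175689169469 tips 0.019
wrist sleeve 0.88 [336. 240.] 0.03004629605391639 -0.00437696962916291
scene sleeve 0.89 [204. 300.] 0.028249512804459493 -0.007949104783211581
scene sleeve 0.86 [161. 232.] -0.13775678087867838 0.19534621006413788
scene sleeve 0.84 [279. 249.] -0.16586796926026903 -0.21914781849427725
```

```bash
python3 -m inch '[[0,5,-0.7,0,40],[0,10,-1.4,0,40],[0,15,-2.1,0,40],[0,20,-2.8,0,40],[0,25,-3.5,0,40],[0,30,-4.2,0,40],[0,34,-4.8,0,40],[0,38,-5.3,0,40]]'; python3 -m inch '[[0,3,-0.4,0,40],[0,6,-0.8,0,40],[0,9,-0.8,0,40],[0,12,-0.8,0,40],[0,15,-0.5,0,40],[0,18,-0.5,0,40],[0,21,0,0,40],[0,24,0,0,40]]'
python3 - <<'E'
from st import *
pos(z=.058); p=pos("scene",z=.058); pos("side",.058)
save(p,"c.png",(150,270,230,390),5)
E
```

```text
t: 9.65
tcp_pos: [0.5256, 0.1159, 0.066]
tool_rot: [3.142, 0.001, -2.882]
contact_force: [0.7, -1.8, 0.9]
finger_gap: 0.0399
t: 10.65
tcp_pos: [0.5193, 0.1393, 0.0659]
tool_rot: [3.142, 0.001, -2.882]
contact_force: [-0.1, -0.3, 1.5]
finger_gap: 0.0401
t 10.65 tcp ramp mm 58.940565668256774 0.6749612226688313 65.94496661917623 yaw-ramp -359.87224919735473 [ 3.1415  0.0011 -2.8817] F [-0.1263 -0.3019  1.5156] gap 0.040068678381907676 tips 0.019
wrist sleeve 0.69 [352. 234.] 0.10418099753435653 -0.007199131727773055
scene sleeve 0.88 [163. 236.] -0.12826266649550855 0.18460736536936073
scene sleeve 0.77 [199. 328.] 0.11261552326558802 -0.006618082090538109
scene sleeve 0.7 [255. 205.] -0.26975545039859483 -0.12322192671226728
side sleeve 0.86 [221. 319.] -0.09286260520428785 0.23421210043636043
side sleeve 0.72 [184. 289.] -0.2115332707414631 0.09708249806625827
side sleeve 0.55 [238. 214.] 0.10104934462595488 -0.011868650973158174
```

View pics/c.png

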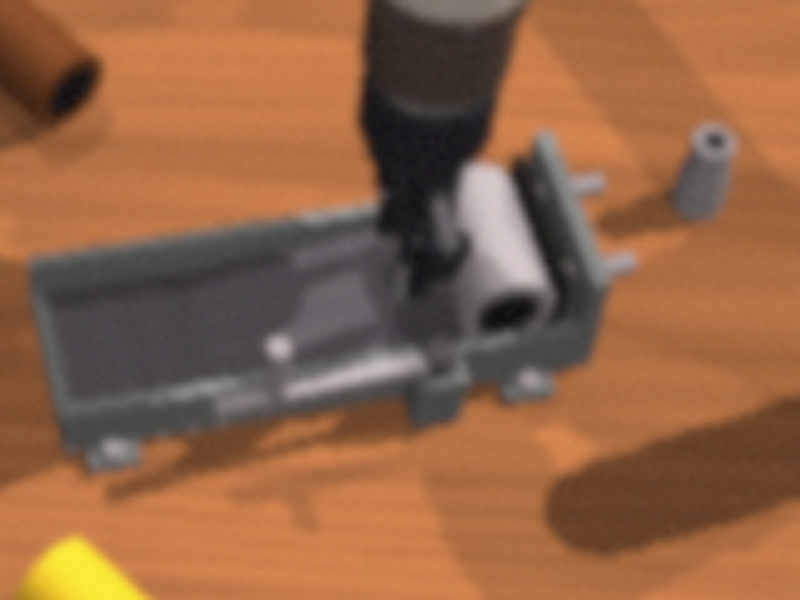

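The scene crop shows the sleeve past the crest at the stop, crop (505,250). The keeper bar is still open alongside the rail, with the peg top at (278,347). I'll nudge the sleeve lightly to make sure it is square and home.

```bash
python3 -m inch '[[0,2,0,0,40],[0,4,0,0,40],[0,5.5,0,0,40],[0,7,0,0,40],[0,8,0,0,40],[0,9,0,0,40],[0,9.5,0,0,40],[0,9.5,0,0,40]]'
python3 - <<'E'
from st import *
pos(z=.058)
E
```

```text
t: 11.95
tcp_pos: [0.517, 0.1483, 0.066]
tool_rot: [3.141, 0.001, -2.882]
contact_force: [-0.6, 0.1, 0.8]
finger_gap: 0.0399
t 11.95 tcp ramp mm 68.24300568142569 0.6712473511377194 66.03474742347285 yaw-ramp -359.8745897709367 [ 3.1415  0.0012 -2.8817] F [-0.561   0.0616  0.8265] gap 0.03990144703839901 tips 0.019
wrist sleeve 0.95 [333. 233.] 0.10327154640706776 -0.007550196094193683
```

```bash
python3 -m inch '[[0,1,0,0,40],[0,2,0,0,40],[0,3,0,0,40],[0,3,0,0,40]]'
```

```text
t: 12.55
tcp_pos: [0.5162, 0.1504, 0.066]
tool_rot: [-3.141, 0.001, -2.882]
contact_force: [2.1, -4.1, -1.3]
finger_gap: 0.04
```

```bash
python3 -m inch '[[0,-1.5,0,0,40],[0,-3,0,0,40],[0,-5,0,0,40],[0,-12,0,0,40],[0,-25,0,0,40],[0,-25,-40,0,30],[0,-25,-90,-10,10],[0,-25,-90,-20,10]]'
python3 - <<'E'
from st import *
print(o["q"])
p=pos(z=.058); pos("scene",z=.058)
for n in("wrist","scene","side"):
    p=r.grab_frame(n)
    for e in r.pinpoint("keeper_peg",p)[:2]:
        q=atz(p,e["point"],.103)[:2]-v[:2]; x,y=c*q[0]+s*q[1],-s*q[0]+c*q[1];print(n,"peg",e["p"],e["point"],x,y,np.hypot(x-.06,y+.07),np.degrees(np.arctan2(y+.07,x-.06))%360)
E
```

```text
t: 13.55
tcp_pos: [0.5251, 0.1266, 0.1604]
tool_rot: [-3.139, 0.01, -2.527]
contact_force: [-0.7, -0.4, -1.3]
finger_gap: 0.01
t 13.55 tcp ramp mm 45.15270959074082 -1.703157516627014 160.4093646408696 yaw-ramp -339.57247098209797 [-3.139   0.0096 -2.5274] F [-0.7202 -0.4032 -1.3194] gap 0.01003867877128412 tips 0.019
[ 0.5378  0.3222 -0.3348  0.0024 -0.9039  0.075 ]
wrist sleeve 0.86 [270. 218.] 0.10473315478463066 -0.006684916967131652
scene sleeve 0.95 [279. 249.] -0.1659458231792116 -0.21817871262660238
scene sleeve 0.77 [253. 206.] -0.2665227679417349 -0.11779441136073457
scene sleeve 0.68 [196. 202.] -0.24879236382705333 0.07444018185178712
wrist peg 0.9 [14.9, 152.8] -0.041029386750503063 -0.07909933491598158 0.101438330443161 185.1465281442781
scene peg 0.81 [219.5, 288.7] -0.02911026324910232 -0.08470381142374603 0.09031523175361618 189.3697719162318
scene peg 0.42 [198.6, 326.5] 0.09356056294087517 -0.035542773569941837 0.04810001910769624 45.75527385229106
side peg 0.48 [190.5, 214.2] -0.03492383952161175 -0.08229915792423964 0.09571731606752296 187.38260947352717
```

```bash
python3 -m inch '[[-10,-15,0,-9,10],[-20,-30,0,-19,10],[-30,-45,0,-29,10],[-40,-60,0,-39,10],[-50,-75,0,-49,10],[-60,-90,0,-59,10],[-70,-105,0,-68,10],[-76,-115,0,-76,10]]'
python3 - <<'E'
from st import *
p=r.grab_frame("wrist"); save(p,"d.png",s=1.3)
for e in r.pinpoint("keeper_peg",p)[:2]:
        q=atz(p,e["point"],.103)[:2]-v[:2]; x,y=c*q[0]+s*q[1],-s*q[0]+c*q[1];print("peg",e["p"],e["point"],x,y,np.hypot(x-.06,y+.07),np.degrees(np.arctan2(y+.07,x-.06))%360)
E
```

```text
t: 15.05
tcp_pos: [0.6511, 0.0748, 0.1548]
tool_rot: [3.14, -0.001, -1.203]
contact_force: [0.0, -0.3, 0.3]
finger_gap: 0.0099
t 15.05 tcp ramp mm -36.9606586675829 -110.27962265733298 154.7922088479106 yaw-ramp -263.71804758366034 [ 3.1402 -0.001  -1.2034] F [ 0.0242 -0.3032  0.2521] gap 0.009870935263666192 tips 0.019
peg 0.75 [273.7, 248.5] -0.039669973412872594 -0.07884456001716057 0.10006163021868016 185.07105641152435
```

View pics/d.png

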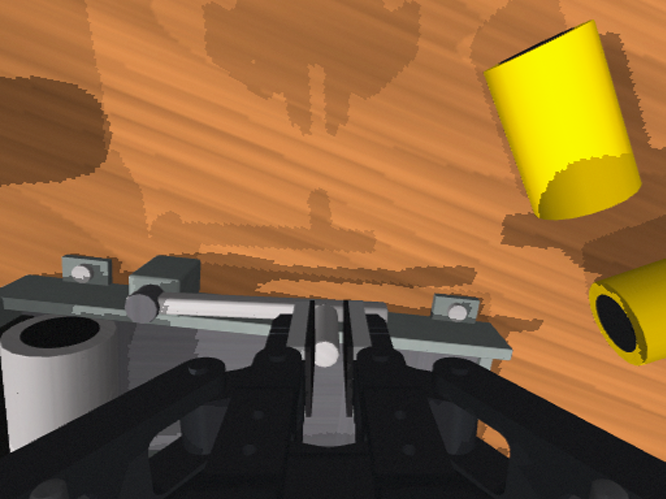

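The wrist view shows the peg top at (325,353), lined up with the gap between the fingertips. The sleeve sits at the stop on the left. Tip front is ~13 mm clear of the peg, so I descend.

```bash
python3 -m inch '[[0,-1,25,0,10],[0,-1,50,0,10],[0,-1,63,0,10],[0,-1,68,0,10],[0,-1,68,0,10]]'
python3 - <<'E'
from st import *
# arc plan: q angles; finger centre = peg - 16*t, tool y = t ; given in tool axes of current pose
P=np.array([c*d[0]+s*d[1],-s*d[0]+c*d[1]])*1e3; a0=o["tool_rot"][2]-v[2]-np.pi/2; 
for h in list(range(185,85,-5))+[88]:
    H=np.radians(h); t=np.array([np.sin(H),-np.cos(H)]); C=np.array([60,-70])+100*np.array([np.cos(H),np.sin(H)])-15.5*t
    print(h,np.round(C,1),"heading",h-90)
E
```

```text
t: 15.78
tcp_pos: [0.6522, 0.0751, 0.087]
tool_rot: [3.141, -0.001, -1.209]
contact_force: [-0.2, 0.3, -0.1]
finger_gap: 0.0099
t 15.775 tcp ramp mm -36.98258566151853 -111.48069299815928 86.99812796693047 yaw-ramp -264.0423989026753 [ 3.1408 -0.0014 -1.2091] F [-0.2394  0.3128 -0.0685] gap 0.009869726550414943 tips 0.019
185 [-38.3 -94.2] heading 95
180 [-40.  -85.5] heading 90
175 [-41.  -76.7] heading 85
170 [-41.2 -67.9] heading 80
165 [-40.6 -59.1] heading 75
160 [-39.3 -50.4] heading 70
155 [-37.2 -41.8] heading 65
150 [-34.4 -33.4] heading 60
145 [-30.8 -25.3] heading 55
140 [-26.6 -17.6] heading 50
135 [-21.7 -10.2] heading 45
130 [-16.2  -3.4] heading 40
125 [-10.1   3. ] heading 35
120 [-3.4  8.9] heading 30
115 [ 3.7 14.1] heading 25
110 [11.2 18.7] heading 20
105 [19.1 22.6] heading 15
100 [27.4 25.8] heading 10
95 [35.8 28.3] heading 5
90 [44.5 30. ] heading 0
88 [48.  30.5] heading -2
```

```bash
cat > arc.py <<'E'
import sys
from st import *
P=np.array([c*d[0]+s*d[1],-s*d[0]+c*d[1]])*1e3; a=o["tool_rot"][2]-v[2]-np.pi/2
ty=np.array([np.cos(a),np.sin(a)]); tx=np.array([-ty[1],ty[0]])
h0,h1=float(sys.argv[1]),float(sys.argv[2])
for h in np.linspace(h0,h1,int(sys.argv[3])):
    H=np.radians(h); t=np.array([np.sin(H),-np.cos(H)]); C=np.array([60,-70])+100*np.array([np.cos(H),np.sin(H)])-15.5*t-P
    print(h,np.round([C@tx,C@ty,(np.degrees(a)-(h-90)+180)%360-180],1))
E
python3 arc.py 187 151 8
```

```text
t 15.775 tcp ramp mm -36.98258566151853 -111.48069299815928 86.99812796693047 yaw-ramp -264.0423989026753 [ 3.1408 -0.0014 -1.2091] F [-0.2394  0.3128 -0.0685] gap 0.009869726550414943 tips 0.019
187.0 [-1.1 13.9 -1. ]
181.85714285714286 [ 0.1 22.9  4.1]
176.71428571428572 [ 0.4 32.   9.2]
171.57142857142856 [-0.  41.  14.4]
166.42857142857142 [-1.3 50.  19.5]
161.28571428571428 [-3.4 58.8 24.7]
156.14285714285714 [-6.3 67.5 29.8]
151.0 [-9.9 75.8 35. ]
```

```bash
python3 -m inch '[[-0.5,7,0,0,10],[-0.5,14,0,0,10],[0,20,0,3,10],[0,26,0,6,10],[0.3,32,0,9,10],[0,41,0,14.5,10],[-1.3,50,0,19.5,10],[-3.4,59,0,25,10]]'; python3 arc.py 156 121 8
```

```text
t: 16.77
tcp_pos: [0.5965, 0.0583, 0.088]
tool_rot: [-3.138, 0.001, -1.649]
contact_force: [1.5, 2.0, -0.6]
finger_gap: 0.0102
t 16.775 tcp ramp mm -39.02895145521033 -53.30355624368802 87.97248471267375 yaw-ramp -289.22246812331923 [-3.1379  0.0008 -1.6486] F [ 1.4793  2.0275 -0.6256] gap 0.010200375127321125 tips 0.019
156.0 [1.9 9.7 4.8]
151.0 [ 2.2 18.5  9.8]
146.0 [ 1.6 27.4 14.8]
141.0 [ 0.3 36.1 19.8]
136.0 [-1.7 44.7 24.8]
131.0 [-4.5 53.  29.8]
126.0 [-8.  61.1 34.8]
121.0 [-12.2  68.9  39.8]
```

```bash
python3 -m inch '[[1.8,9,0,5,10],[2.2,18.5,0,10,10],[1.6,27.5,0,15,10],[0.3,36,0,20,10],[-1.7,44.5,0,25,10],[-4.5,53,0,30,10],[-8,61,0,35,10]]'; python3 arc.py 122 92 7
python3 - <<'E'
from st import *
p=r.grab_frame("scene"); save(p,"e.png",(150,270,230,390),5)
E
```

```text
t: 17.65
tcp_pos: [0.5372, 0.0715, 0.0889]
tool_rot: [-3.137, 0.007, -2.262]
contact_force: [1.9, 0.5, -0.9]
finger_gap: 0.01
t 17.65 tcp ramp mm -11.119561492338802 0.7087380174009374 88.92306945595725 yaw-ramp -324.37527954588086 [-3.1367  0.0066 -2.2621] F [ 1.9071  0.5312 -0.9093] gap 0.010018551735152103 tips 0.019
122.0 [1.9 7.5 3.6]
117.0 [ 2.3 16.3  8.6]
112.0 [ 1.9 25.1 13.6]
107.0 [ 0.8 33.9 18.6]
102.0 [-1.1 42.5 23.6]
97.0 [-3.7 50.9 28.6]
92.0 [-7.  59.1 33.6]
t 17.65 tcp ramp mm -11.119561492338802 0.7087380174009374 88.92306945595725 yaw-ramp -324.37527954588086 [-3.1367  0.0066 -2.2621] F [ 1.9071  0.5312 -0.9093] gap 0.010018551735152103 tips 0.019
```

View pics/e.png

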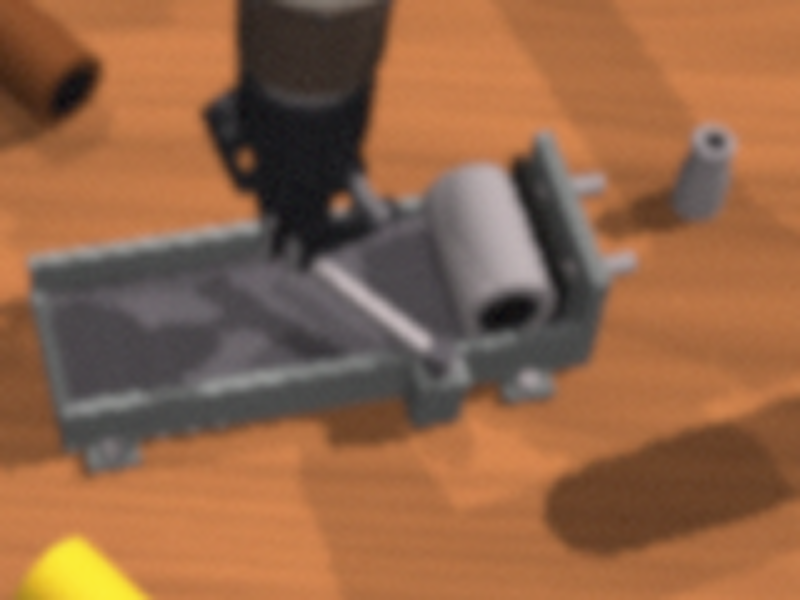

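The scene crop shows the bar swung across to ~about 1.3 rad, pivot at (440,350) and fingers at (300,255). The sleeve still lies against the stop.

```bash
python3 -m inch '[[1.9,8,0,4,10],[2.3,16.5,0,9,10],[1.9,25,0,14,10],[0.8,34,0,19,10],[-1,42.5,0,24,10],[-3.5,50,0,29,10],[-4.5,53,0,31,10]]'; python3 arc.py 96 88 5
```

```text
t: 18.58
tcp_pos: [0.4981, 0.1089, 0.0893]
tool_rot: [-3.141, 0.008, -2.805]
contact_force: [1.2, 0.3, 0.6]
finger_gap: 0.0103
t 18.575 tcp ramp mm 34.97351222336104 28.91089896129288 89.34463669351858 yaw-ramp -355.45766749747526 [-3.141   0.0079 -2.8046] F [1.151  0.3353 0.5927] gap 0.010317787882469384 tips 0.019
96.0 [-1.  -0.9 -1.5]
94.0 [-0.4  2.6  0.5]
92.0 [0.  6.1 2.5]
90.0 [0.3 9.6 4.5]
88.0 [ 0.5 13.1  6.5]
```

```bash
python3 -m inch '[[0,2.5,0,0.5,10],[0,5,0,2,10],[0,7,0,3,10],[0,9,0,4.5,10],[0,10,0,4.5,10],[0,10,0,4.5,10]]'
```

```text
t: 19.32
tcp_pos: [0.4948, 0.1174, 0.0893]
tool_rot: [-3.14, 0.007, -2.883]
contact_force: [1.7, -5.9, 0.1]
finger_gap: 0.0098
```

The force rose to about 6 N where the end stop was expected. Backing straight off, then up and clear.

```bash
python3 -m inch '[[0,-3,0,0,10],[0,-12,0,0,10],[0,-25,0,0,10],[0,-35,-30,0,10],[0,-60,-80,0,10],[0,-90,-120,0,10],[0,-110,-140,0,10],[0,-110,-140,0,10]]'
python3 - <<'E'
from st import *
def R(p,pt,z):
    q=atz(p,pt,z)[:2]-v[:2]; return c*q[0]+s*q[1],-s*q[0]+c*q[1]
a=[]
for n in("wrist","scene","side"):
    p=pos(n,.058); a.append(p)
    for e in r.pinpoint("keeper_peg",p)[:1]:
        x,y=R(p,e["point"],.103); print(n,"peg",e["p"],x,y,"q",np.radians(200-np.degrees(np.arctan2(y+.07,x-.06))))
save(a[1],"f.png",(150,270,230,390),4); save(a[0],"g.png",s=1.5)
E
```

```text
t: 20.32
tcp_pos: [0.5229, 0.0097, 0.2311]
tool_rot: [-3.14, 0.011, -2.886]
contact_force: [0.7, 0.5, -0.4]
finger_gap: 0.0101
t 20.325 tcp ramp mm -67.25370429578417 30.254992499683034 231.09463925425186 yaw-ramp -360.11364953421196 [-3.1404  0.0111 -2.8859] F [ 0.6917  0.4519 -0.3729] gap 0.010120290342390223 tips 0.019
wrist sleeve 0.92 [77. 20.] -0.1569161696107043 -0.16911919726950037
wrist sleeve 0.91 [112. 458.] -0.12740182534044064 0.2068034823376454
wrist peg 0.58 0.05687114399622494 0.028878094584839125 q 1.8882291616124445
scene sleeve 0.8 [164. 236.] -0.13005455645590164 0.1799303752766646
scene sleeve 0.68 [198. 202.] -0.25133709745559374 0.06891560483086177
scene sleeve 0.64 [251. 205.] -0.26860671185429774 -0.1132102787863041
scene peg 0.8 0.06865810171799738 0.02829625389722168 q 2.0077171468847155
side sleeve 0.92 [238. 215.] 0.09918047215363612 -0.009681002487017521
side sleeve 0.9 [221. 318.] -0.09090378770982958 0.23297720288318782
side sleeve 0.82 [181. 287.] -0.22389049335383504 0.08546711240336204
side peg 0.56 0.05534486718716615 0.022994247326742483 q 1.8698456390210278
```

View pics/g.png

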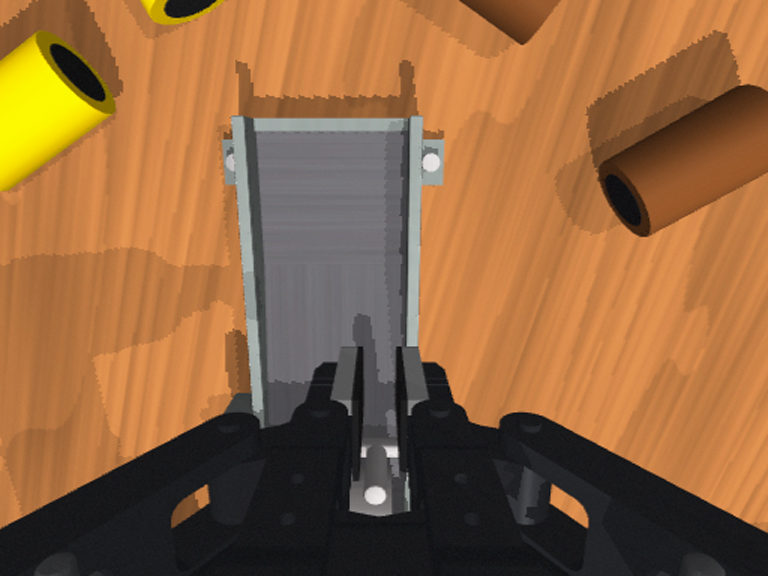

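View pics/f.png

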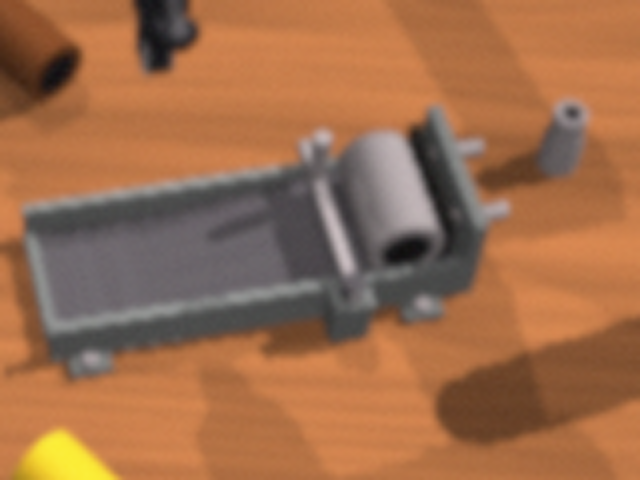

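Wrist view: the fingers are clear above the empty slope, with the peg top at (375,495). Scene crop: the bar is square across the ramp, from (320,140) to (355,285), and the sleeve lies between it and the stop. I'll take one check of the sleeve's squareness from above.

```bash
python3 -m inch '[[-15,50,-20,0,10],[-30,100,-40,0,10],[-30,150,-40,0,10],[-30,200,-40,0,10],[-30,225,-40,0,10],[-30,225,-40,0,10]]'
python3 - <<'E'
from st import *
w=lambda x,y,z:np.array([v[0]+c*x-s*y,v[1]+s*x+c*y,z])
p=pos("wrist",.058)
for e in r.pinpoint("keeper_peg",p)[:1]:
    q=atz(p,e["point"],.103)[:2]-v[:2]; x,y=c*q[0]+s*q[1],-s*q[0]+c*q[1]; print("peg",e["p"],x,y,"q",np.radians(200-np.degrees(np.arctan2(y+.07,x-.06))))
# expected silhouette of a home sleeve
im=p["frame"]=p["frame"].copy()
pts=[proj(p,w(.106+.028*np.cos(t),y,.0577+.028*np.sin(t))) for y in(-.045,.045) for t in np.linspace(0,6.28,40)]
hull=cv2.convexHull(np.array([[b,a] for a,b in pts],np.float32)).astype(int)
cv2.polylines(im,[hull],True,(0,255,0),1); save(p,"k.png",s=1.5)
E
```

```text
t: 21.52
tcp_pos: [0.4922, 0.2383, 0.2682]
tool_rot: [-3.14, 0.005, -2.879]
contact_force: [0.6, -0.5, -0.5]
finger_gap: 0.0102
t 21.525 tcp ramp mm 161.57641685417016 1.6865252933496029 268.23199965586645 yaw-ramp -359.7270717897286 [-3.1399  0.005  -2.8791] F [ 0.5934 -0.5125 -0.4686] gap 0.010206639265881865 tips 0.019
wrist sleeve 0.81 [113. 243.] 0.10347499400957205 -0.008347442713639814
peg 0.82 0.05999454673632763 0.027073245423461012 q 1.9198060004002202
```

View pics/k.png

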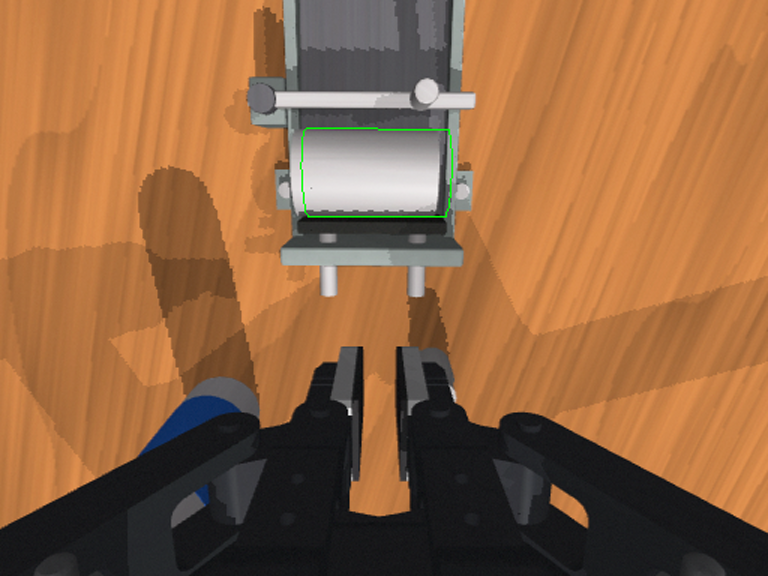

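From above, the sleeve matches the predicted home outline along the ramp. It is square, about 6–8 mm off-centre sideways, which isn't judged. The bar is square across behind it and the tool is clear.

```bash
python3 -c "
from station import r
print(r.job_done(), r.get_obs()['t'])"
```

```text
the job is handed in; nothing more can be done
the job is handed in; nothing more can be done
```

I pushed the sleeve slowly up the ramp with two open fingertips, at about 25–40 mm/s. It went over the crest and home against the stop. I then swung the keeper closed by its peg, backed off and handed the job in shortly after t = 21.5 s. The hand-in gave no verdict.

**Forces:** the readings I took stayed at or below about 6 N. The highest was at the keeper's end stop. I read force only at the end of each move, so a brief peak in between would not show.

**Last checks, from the wrist camera above:**
- **Sleeve:** its outline matched the predicted home position along the ramp, and it lay square to the ramp. It sits about 6–8 mm to one side, towards the keeper's pivot.
- **Keeper:** it measured 1.92 rad, fully closed.
- **Tool:** it was clear of everything. I did not measure the bystanders again, but nothing went near them.

**Where readings disagreed:**
- **Sleeve position:** the networks put the sleeve between 0.099 and 0.105 m along the ramp after the push. The lowest, 0.099 m from the side camera, is under the 0.102 m limit. I trusted the outline match and the contact with the stop instead.
- **Keeper angle:** the scene and side cameras read 2.01 and 1.87 rad.
- **Keeper start:** the keeper began at about 0.24 rad rather than fully open, which is still within the limit for the first step.

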